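# Check the freewheel of the large salad spinner

### The arm

A 6-joint arm with a two-finger parallel gripper is mounted at the origin on a cart in front of the work surface, level with it; the furniture and walls round the work are solid. World frame = base frame: x ahead of the robot, y to its left, z up, the work surface at z = 0. Lengths are in m, angles in degrees, forces in N, time in s.
With the tool pointing down it reaches from about 0.375 to 0.9 m from the base axis. Payload 3.1 kg.
Tool frame: the origin (TCP) lies on the centre line of the jaws, within the pads' length; the fingertips stand 25 mm ahead of it and the grasp point (between the pads) lies 6 mm ahead of it; z points along the fingers, y is the line along which they close (so a half turn about z gives the same grasp; the last joint's range is limited). The gripper opens to 87 mm and grips with 3 to 60 N. Pads are 19 mm wide; open, the fingers measure 117 mm over their backs; the gripper's body (75 mm by 190 mm) begins 51 mm behind the grasp point.
Start: joints at [55.835, 30.224, 82.088, -0, 67.689, -10.227], TCP at [0.254, 0.571, 0.248] pointing down, gripper open.
Joint ranges: [-176.69, 176.69], [-43.24, 126.21], [12.49, 139.97], [-82, 262], [0, 151.66], [-163.58, 163.58]. Speed limits (degrees/s): [159.86, 159.86, 180, 180, 180, 180].

### API

Orientations are given as a 3x3 rotation matrix whose columns are the frame's x, y, z axes.
In Python, from rig import * gives the robot as it stands.
- The arm moves only by the tool step_arm, never from a script. Its argument "steps" is a list of rows, each a list of 7 numbers: the shift along the tool's x, y, z normalised to -1 to 1, where 1 is 0.3 m, then the turn, a rotation vector about the tool's x, y, z normalised to -1 to 1, where 1 is 45 degrees, then the gripper's target within -1 to 1 (shut at 1, half-way at 0, fully open at -1). A call has 1 to 8 rows; each row is the pose to reach, as a shift and turn from the pose commanded when the call began, along the tool's axes at that moment; what a row does not reach only later rows make up. A row lasts 1/12 s, in which the tool goes at most 41.7 mm and 7.16 degrees, less where a joint would pass 70% of its speed; a pose out of reach is approached as far as the arm can. A call with a number of a shift or a turn outside -1 to 1 is refused whole. A call with a gripper value outside its range is refused whole. The fingers move at their own pace and stop on an object; the grip force is fixed at half the most. Time passes only in rows, so rows that repeat a pose let the fingers close. It gives the time, the measured TCP pose, the force, the opening and the grip force at its end, in the units of the state.
- read_state(): the state, without advancing time (a new reading comes with each control period).
- capture(name): name is "side" or "top" or "wrist"; returns a dict with "image" (420x560x3 uint8, red, green, blue), "vertical_fov" (degrees; the focal length in pixels is half the picture's height over the tangent of half this angle, whatever the lens; pixels are square), "cx", "cy" (the principal point, pixels), "world_from_camera" (4x4, takes a point from camera to world coordinates); the wrist camera has in their place "T_tool_cam" (4x4, takes a point from camera to tool coordinates, whose origin is the TCP and whose axes are the flange's). Camera axes: x right, y down, z forward; pixel columns grow to the right and rows downward; lengths in m; the calibration is good to about 2 mm. A picture is of the moment at which its call begins: read the wrist's pose just before it. There is no depth.
- hand_in(): hands the job in; it is judged then, once.
The state is a dict: "time_s": time; "joint_positions": joint angles; "qvel": joint speeds; "tau": joint torques, N m; "position": TCP position; "tcp_rot": TCP orientation; "force": force on the tool from outside, world axes, zero at the start; "moment": the same for the moment, N m; "opening": opening from 0.0 (shut) to 1.0 (fully open); "grasp_force": force on a finger pad.
Only numpy, scipy, OpenCV 4.12 (cv2) and the standard library are available. Lean on these libraries where they do the work, as an engineer would, in place of code of your own. Each camera call takes 0.05 s, during which the arm holds its last target. There are 200 camera calls.

### The job

Check that the freewheel of the large salad spinner works before it is used: turn its knob about a quarter turn clockwise, so that the basket inside comes along, then turn the knob back anticlockwise until it points at the mark on the lid again, so that the basket stays where it was carried, and let go of it. Leave the knob of the small spinner alone.

Things in the scene. Friction and masses are not known exactly. Their poses are not given: they have to be found in the camera images.
- large_knob_grip (a point): Grip point of the LARGE salad spinner's knob: a grey upright bar 64 mm long, 14 wide, 34 tall, on a flat disc 74 mm across, mid-lid. Lies on the vertical turning axis, 12 mm below the bar's top, 22 mm above the disc, 158 mm above the worktop. Axes turn with the knob: x along the bar, y across its width, z up; the end with the white dot (-x) points at the mark, a small grey ridge on the white hub.
- large_knob (a joint): Angle of that knob (rad): 0 at the start and where it points at the mark, growing clockwise seen from above; no stops. Clockwise it grips and carries the basket along (0.05 N m) from any angle, without play; anticlockwise it runs loose (0.02 N m). Stays where left. The large spinner (clear bowl, white-rimmed lid) is 210 mm across, 130 mm high to the lid's top, and fixed to the worktop.
- large_basket (a joint): Angle of the grey slatted basket inside the large spinner (rad), 0 at the start, growing clockwise seen from above. It is moved only through the knob; friction holds it where it is left. One broad panel, 50 mm wide, among its slats shows how it stands.
- small_knob (a joint): Angle of the SMALL salad spinner's knob (rad), 0 at the start, growing clockwise. Same make and same knob, but 150 mm across and 95 mm high to the lid's top; fixed to the worktop beside the large one, left or right of it. Not to be turned.

How it is judged (in metres and radians):
On the way, in this order (a step that is already met when the one before it is completed fails the run):
1. the large knob is turned about a quarter turn clockwise (60 to 120 degrees) and the basket has come along (45 to 130 degrees) (value of joint large_knob between 1.05 and 2.1 rad and value of joint large_basket between 0.79 and 2.27 rad), for 0.1 s.
2. the large knob is back within 12 degrees of the mark and the basket has stayed (45 to 130 degrees) (value of joint large_knob between -0.21 and 0.21 rad and value of joint large_basket between 0.79 and 2.27 rad), for 0.1 s.
At the end, for the whole second after the job is handed in: The large spinner's knob points at the mark again within 12 degrees, its basket stands 45 to 130 degrees clockwise of where it started, and both are at rest (all of step 2 and velocity of joint large_basket between -0.1 and 0.1 rad/s and velocity of joint large_knob between -0.1 and 0.1 rad/s); the robot touches nothing.
It fails at once if the large knob is turned more than 130 degrees clockwise (value of joint large_knob above 2.27 rad).
It fails at once if the knob of the small spinner is turned by more than 10 degrees (value of joint small_knob above 0.175 rad or value of joint small_knob below -0.175 rad).
It also fails if it takes over 35 s, if anything falls off the work surface, if the arm or the gripper's body presses on something with over 40 N, if the wrist force passes 120 N, or if a joint passes its speed limit or range.

## Working session

There is one attempt and no reset: what is moved stays moved. The work goes in short steps, Python scripts to look and compute and a tool call to move; the robot and the scene stay as the last step left them, time stands still between calls to the robot, and variables do not carry over. Pictures are saved under pics/ and viewed, at most 10 in all, crops included, and the job is handed in when it is done.

Besides the shell and the picture viewer there is one more tool, called after "Call:" by a JSON object that holds its "op" and its "data". step_arm: Moves the arm, as the interface text tells. Scaled input: -1 to 1 covers 0.3 m each way for a shift and 45 degrees each way for a turn. Its arguments: {"type":"object","properties":{"steps":{"type":"array"}},"required":["steps"]}

```bash
mkdir -p pics
python3 - <<'E'
from rig import *
import cv2,numpy as np,pickle
s=read_state();print(s)
d={}
for n in("top","side"):
    c=capture(n);d[n]=c;cv2.imwrite(f"pics/{n}0.png",c["image"][:,:,::-1])
    print(n,c["vertical_fov"],c["cx"],c["cy"],c["world_from_camera"])
pickle.dump(d,open("c0.pkl","wb"))
E
```

```text
{'time_s': 0.0, 'joint_positions': array([ 5.58367555e+01,  3.02781796e+01,  8.21553954e+01, -1.50464430e-03,
        6.76900020e+01, -1.02266463e+01]), 'qvel': array([ 0.00550742, -0.06418725, -0.02753169,  0.05722544,  0.05149324,
        0.06212463]), 'tau': array([ 9.42626539e-04, -4.40043998e+01, -1.76588345e+01,  6.33749831e-02,
        5.83234895e-02, -1.50330470e-04]), 'position': array([0.25316597, 0.57069104, 0.24658552]), 'tcp_rot': array([[-9.13998823e-01,  4.05715089e-01, -1.19106716e-03],
       [ 4.05716679e-01,  9.13997124e-01, -1.79828714e-03],
       [ 3.59039733e-04, -2.12686814e-03, -9.99997674e-01]]), 'force': array([ 0.69707112,  0.68684682, -0.52119062]), 'moment': array([-0.04154616,  0.04759475, -0.00434229]), 'grasp_force': 0.0, 'opening': 0.9995275076347396}
top 56.319689086827005 282.72284404652316 211.7810934247246 [[ 0.02127401 -0.99225064  0.12241766  0.39748229]
 [-0.99969706 -0.02262825 -0.00968267  0.11205181]
 [ 0.01237773 -0.12217458 -0.99243144  0.97321791]
 [ 0.          0.          0.          1.        ]]
side 45.93221751049878 267.1890175495346 211.59236809587384 [[ 0.96719492  0.21111191 -0.14130018  0.67206763]
 [ 0.25395671 -0.78968     0.55849037 -0.4904642 ]
 [ 0.00632204 -0.57605318 -0.81738777  0.97047384]
 [ 0.          0.          0.          1.        ]]
```

View pics/top0.png

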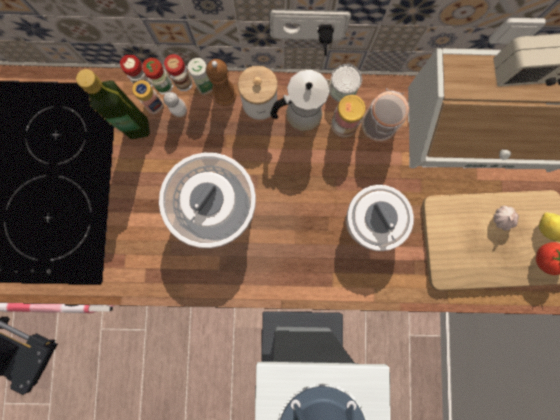

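View pics/side0.png

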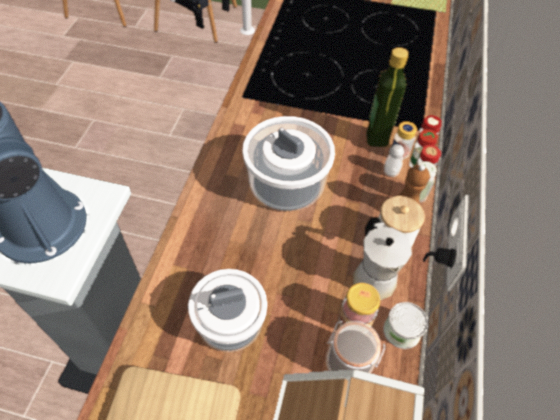

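The large spinner is at about (207,200) in the top view and (289,150) in the side view. The small one is at (381,217) and (228,305). I'll enlarge the large knob.

Run:
```python
import cv2,pickle,numpy as np
d=pickle.load(open("c0.pkl","rb"))
a=d["top"]["image"][150:250,155:260];b=d["side"]["image"][110:210,237:342]
z=lambda i:cv2.resize(i,None,fx=3.8,fy=3.8,interpolation=cv2.INTER_CUBIC)
cv2.imwrite("pics/crop.png",np.hstack([z(a),z(b)])[:,:,::-1])
```

```text
(no output)
```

View pics/crop.png

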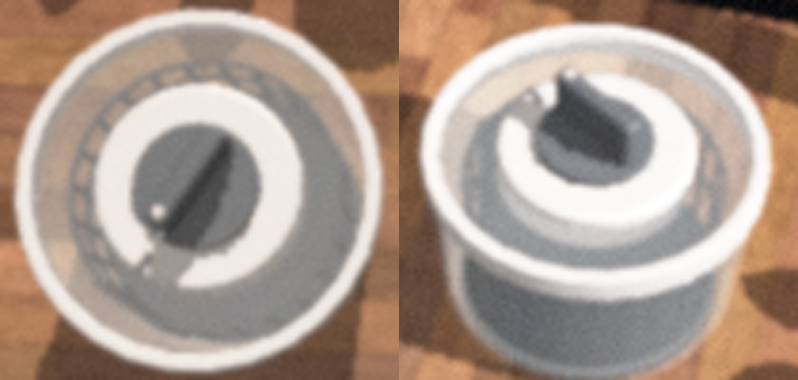

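Crop, left half (top view): disc centre at (197,187), dot at (158,211), far bar end near (228,140), mark at (150,265). Right half (side view): disc centre at about (195,145), dot at (171,75), mark at (132,100).

```bash
cat > h.py <<'E'
import numpy as np
def ray(c,uv,T=None):
    T=c["world_from_camera"] if T is None else T
    f=210/np.tan(np.radians(c["vertical_fov"]/2))
    return T[:3,3],T[:3,:3]@np.array([(uv[0]-c["cx"])/f,(uv[1]-c["cy"])/f,1])
def onz(c,uv,z,T=None):
    o,r=ray(c,uv,T);return o+r*(z-o[2])/r[2]
E
python3 - <<'E'
import pickle,numpy as np
from h import *
d=pickle.load(open("c0.pkl","rb"))
t=lambda x,y:(x/3.8+155-.37,y/3.8+150-.37)
s=lambda x,y:((x-399)/3.8+237-.37,y/3.8+110-.37)
for n,p,z in(("disc",(197,187),.136),("discL",(133,187),.136),("discR",(261,187),.136),("dot",(158,211),.17),("far",(228,140),.17),("mark",(150,265),.13),("rim",(200,190),.13)):print("top",n,onz(d["top"],t(*p),z).round(4))
for n,p,z in(("disc",(594,130),.136),("dot",(571,75),.17),("mark",(530,100),.13),("far",(630,128),.17)):print("side",n,onz(d["side"],s(*p),z).round(4))
for n,z in(("top",.1),("side",.1)):print(n,"small",onz(d[n],{"top":(381,217),"side":(228,302)}[n],z).round(3))
E
```

```text
top disc [0.5251 0.2687 0.136 ]
top discL [0.5242 0.3048 0.136 ]
top discR [0.5259 0.2325 0.136 ]
top dot [0.5063 0.2828 0.17  ]
top far [0.5462 0.2466 0.17  ]
top mark [0.4807 0.2944 0.13  ]
top rim [0.5243 0.268  0.13  ]
side disc [0.5255 0.2748 0.136 ]
side dot [0.5083 0.2828 0.17  ]
side mark [0.4809 0.2943 0.13  ]
side far [0.5512 0.2505 0.17  ]
top small [ 0.498 -0.117  0.1  ]
side small [ 0.503 -0.119  0.1  ]
```

Call:
{"op": "step_arm", "data": {"steps": [[-0.08,-0.035,-0.02,0,0,0,-1],[-0.19,-0.085,-0.04,0,0,0,-1],[-0.3,-0.135,-0.06,0,0,0,-1],[-0.41,-0.185,-0.08,0,0,0,-1],[-0.52,-0.23,-0.1,0,0,0,-1],[-0.63,-0.28,-0.1,0,0,0,-1],[-0.74,-0.33,-0.1,0,0,0,-1],[-0.84,-0.375,-0.1,0,0,0,-1]]}}

```text
time_s: 0.77
position: [0.4392, 0.3643, 0.2774]
tcp_rot: [[-0.914, 0.406, -0.0], [0.406, 0.914, -0.001], [0.0, -0.001, -1.0]]
force: [0.4, 0.4, -0.9]
opening: 1.0
grasp_force: 0.0
```

Call:
{"op": "step_arm", "data": {"steps": [[-0.1,-0.045,0,0,0,0.1,-1],[-0.2,-0.09,0,0,0,0.2,-1],[-0.3,-0.135,0,0,0,0.2,-1],[-0.4,-0.18,0,0,0,0.2,-1],[-0.4,-0.18,0,0,0,0.2,-1],[-0.4,-0.18,0,0,0,0.2,-1],[-0.4,-0.18,0,0,0,0.2,-1]]}}

```text
time_s: 1.35
position: [0.5254, 0.268, 0.277]
tcp_rot: [[-0.839, 0.544, -0.002], [0.544, 0.839, 0.0], [0.002, -0.001, -1.0]]
force: [-0.7, 0.4, -0.4]
opening: 1.001
grasp_force: 0.0
```

Run:
```python
from rig import *
import cv2,numpy as np,pickle
s=read_state();print(s["time_s"],s["position"],s["tcp_rot"],s["joint_positions"],s["force"])
c=capture("wrist");pickle.dump((s,c),open("w1.pkl","wb"));cv2.imwrite("pics/w1.png",c["image"][:,:,::-1]);print(c["T_tool_cam"],c["vertical_fov"])
```

```text
1.35 [0.5253882  0.26803306 0.27701083] [[-8.38877899e-01  5.44316682e-01 -1.79440865e-03]
 [ 5.44317470e-01  8.38879305e-01  5.81511297e-05]
 [ 1.53694491e-03 -9.27946280e-04 -9.99998388e-01]] [ 1.61659783e+01  2.56746822e+01  8.52863912e+01  3.40581786e-02
  6.91367492e+01 -4.08681409e+01] [-0.65848892  0.42402517 -0.43338485]
[[ 2.69542177e-04 -9.53159705e-01 -3.02467360e-01  8.31130453e-02]
 [ 9.99998638e-01  7.49476386e-04 -1.47066738e-03 -1.73521084e-04]
 [ 1.62847303e-03 -3.02466552e-01  9.53158609e-01 -1.37534681e-01]
 [ 0.00000000e+00  0.00000000e+00  0.00000000e+00  1.00000000e+00]] 58.437000104590936
```

View pics/w1.png

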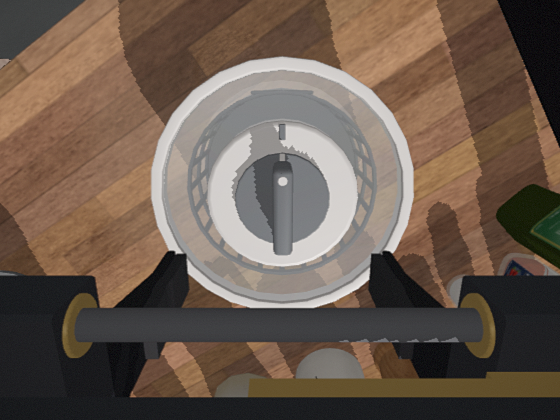

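The wrist view shows the bar nearly vertical: dot at (283,181), near end at (283,250), mark at (282,131), disc spanning columns 233–330 and centred near (281,199). The tool is well aligned in yaw.

Run:
```python
import pickle,numpy as np
from h import *
s,c=pickle.load(open("w1.pkl","rb"))
T=np.eye(4);T[:3,:3]=s["tcp_rot"];T[:3,3]=s["position"];W=T@c["T_tool_cam"]
p={n:onz(c,uv,z,W) for n,uv,z in(("dot",(283,181),.17),("end",(283,252),.17),("top",(283,163),.17),("mark",(282,131),.13),("disc",(281.5,199),.136),("dl",(233,199),.136),("dr",(330,199),.136),("rimL",(152,183),.13),("rimR",(413,183),.13))}
for n in p:print(n,p[n].round(4),"tool",(T[:3,:3].T@(p[n]-T[:3,3])).round(4))
```

```text
dot [0.5064 0.2833 0.17  ] tool [0.0241 0.0026 0.107 ]
end [0.5499 0.2553 0.17  ] tool [-0.0276  0.0028  0.107 ]
top [0.4962 0.2899 0.17  ] tool [0.0362 0.0025 0.1071]
mark [0.482  0.2985 0.13  ] tool [0.0527 0.0021 0.1471]
disc [0.5248 0.2705 0.136 ] tool [0.0016 0.0019 0.141 ]
dl [0.5044 0.239  0.136 ] tool [ 0.0016 -0.0356  0.141 ]
dr [0.5452 0.3019 0.136 ] tool [0.0016 0.0393 0.141 ]
rimL [0.4605 0.1918 0.13  ] tool [ 0.0127 -0.0991  0.1471]
rimR [0.571  0.3625 0.13  ] tool [0.0129 0.1042 0.1469]
```

Call:
{"op": "step_arm", "data": {"steps": [[0.01,0.008,0.08,0,0,0,-1],[0.01,0.008,0.17,0,0,0,-1],[0.01,0.008,0.26,0,0,0,-1],[0.01,0.008,0.33,0,0,0,-1],[0.01,0.008,0.363,0,0,0,-1],[0.01,0.008,0.363,0,0,0,-1],[0.01,0.008,0.363,0,0,0,0]]}}

```text
time_s: 1.98
position: [0.5244, 0.2726, 0.1688]
tcp_rot: [[-0.84, 0.543, -0.0], [0.543, 0.84, -0.0], [0.0, -0.0, -1.0]]
force: [0.6, 1.1, 0.6]
opening: 0.976
grasp_force: 0.0
```

Call:
{"op": "step_arm", "data": {"steps": [[0,0,0,0,0,0,1],[0,0,0,0,0,0,1],[0,0,0,0,0,0,1],[0,0,0,0,0,0,1],[0,0,0,0,0,0,1],[0,0,0,0,0,0,1],[0,0,0,0,0,0,1],[0,0,0,0,0,0,1]]}}

```text
time_s: 2.65
position: [0.5248, 0.2717, 0.1687]
tcp_rot: [[-0.839, 0.544, 0.0], [0.544, 0.839, 0.0], [-0.0, 0.0, -1.0]]
force: [0.4, -0.6, 0.1]
opening: 0.402
grasp_force: 0.0
```

Call:
{"op": "step_arm", "data": {"steps": [[0,0,0,0,0,0,1],[0,0,0,0,0,0,1],[0,0,0,0,0,0,1],[0,0,0,0,0,0,1],[0,0,0,0,0,0,1],[0,0,0,0,0,0,1]]}}

```text
time_s: 3.15
position: [0.5247, 0.2717, 0.1686]
tcp_rot: [[-0.839, 0.544, -0.0], [0.544, 0.839, -0.0], [0.0, -0.0, -1.0]]
force: [0.4, -1.3, 0.3]
opening: 0.159
grasp_force: 30.0
```

The 14 mm bar is gripped with little side force. Now I'll turn it clockwise (+z of the tool).

Call:
{"op": "step_arm", "data": {"steps": [[0,0,0,0,0,0.12,1],[0,0,0,0,0,0.25,1],[0,0,0,0,0,0.37,1],[0,0,0,0,0,0.5,1],[0,0,0,0,0,0.62,1],[0,0,0,0,0,0.75,1],[0,0,0,0,0,0.87,1],[0,0,0,0,0,1,1]]}}

```text
time_s: 3.82
position: [0.5256, 0.2723, 0.1686]
tcp_rot: [[-0.204, 0.979, 0.002], [0.979, 0.204, 0.001], [0.001, 0.002, -1.0]]
force: [1.8, 0.7, -2.2]
opening: 0.16
grasp_force: 30.0
```

Run:
```python
from rig import *
s=read_state();print(s["joint_positions"],s["force"],s["moment"],s["grasp_force"],s["opening"])
```

```text
[1.65648118e+01 3.33400474e+01 9.12628897e+01 3.32012771e-02
 5.52777637e+01 4.75625175e+00] [ 1.76512455  0.67977524 -2.15931728] [ 0.10262582 -0.20074466  0.067483  ] 29.994595544412732 0.159852137474896
```

Call:
{"op": "step_arm", "data": {"steps": [[0,0,0,0,0,0.12,1],[0,0,0,0,0,0.25,1],[0,0,0,0,0,0.37,1],[0,0,0,0,0,0.5,1],[0,0,0,0,0,0.62,1],[0,0,0,0,0,0.75,1],[0,0,0,0,0,0.87,1],[0,0,0,0,0,1,1]]}}

```text
time_s: 4.48
position: [0.5266, 0.2721, 0.1686]
tcp_rot: [[0.548, 0.837, 0.004], [0.837, -0.548, 0.001], [0.003, 0.003, -1.0]]
force: [4.7, 0.0, -3.0]
opening: 0.158
grasp_force: 30.0
```

Call:
{"op": "step_arm", "data": {"steps": [[0,0,0,0,0,0,1],[0,0,0,0,0,0,1],[0,0,0,0,0,0,1],[0,0,0,0,0,0,1]]}}

```text
time_s: 4.82
position: [0.5266, 0.2721, 0.1686]
tcp_rot: [[0.542, 0.841, 0.004], [0.841, -0.542, 0.001], [0.003, 0.003, -1.0]]
force: [5.1, 0.4, -4.8]
opening: 0.157
grasp_force: 30.0
```

Run:
```python
from rig import *
import cv2
s=read_state();print(s["joint_positions"],s["force"],s["moment"],s["grasp_force"],s["opening"])
z=lambda i:cv2.resize(i,None,fx=3.8,fy=3.8,interpolation=cv2.INTER_CUBIC)
c=capture("side")["image"];w=capture("wrist")["image"]
cv2.imwrite("pics/turned.png",cv2.hconcat([z(c[110:210,237:342]),w[:380,100:490]])[:,:,::-1])
```

```text
[ 1.65350911e+01  3.33598735e+01  9.12145513e+01 -1.46760062e-02
  5.51950820e+01  4.93367158e+01] [ 5.12264873  0.38581962 -4.7713161 ] [ 0.00471962 -0.70117208  0.03449665] 29.999122589360923 0.15688416420177398
```

View pics/turned.png

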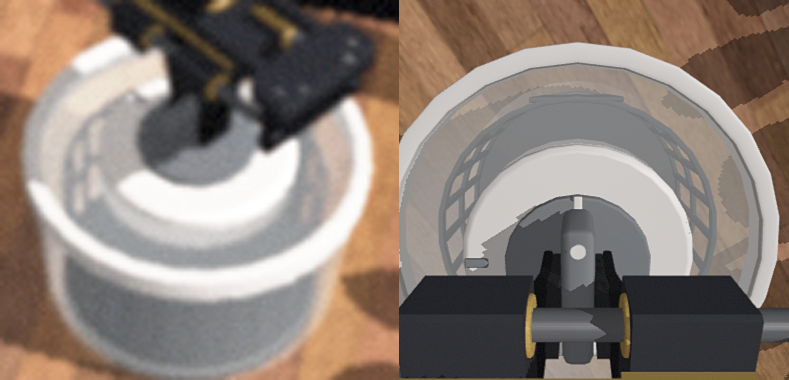

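The knob has turned about 90°: the mark is now at left, (478,263). The basket's broad panel, at (577,98), stays in line with the bar, so it came along. Now I'll turn the knob back.

Call:
{"op": "step_arm", "data": {"steps": [[0,0,0,0,0,-0.12,1],[0,0,0,0,0,-0.25,1],[0,0,0,0,0,-0.37,1],[0,0,0,0,0,-0.5,1],[0,0,0,0,0,-0.62,1],[0,0,0,0,0,-0.75,1],[0,0,0,0,0,-0.87,1],[0,0,0,0,0,-1,1]]}}

```text
time_s: 5.58
position: [0.5255, 0.2722, 0.1686]
tcp_rot: [[-0.216, 0.976, 0.002], [0.976, 0.216, 0.001], [0.001, 0.002, -1.0]]
force: [3.4, 1.4, -2.9]
opening: 0.157
grasp_force: 30.0
```

Call:
{"op": "step_arm", "data": {"steps": [[0,0,0,0,0,-0.12,1],[0,0,0,0,0,-0.25,1],[0,0,0,0,0,-0.37,1],[0,0,0,0,0,-0.5,1],[0,0,0,0,0,-0.62,1],[0,0,0,0,0,-0.75,1],[0,0,0,0,0,-0.87,1],[0,0,0,0,0,-1,1]]}}

```text
time_s: 6.25
position: [0.5246, 0.2717, 0.1686]
tcp_rot: [[-0.843, 0.537, -0.0], [0.537, 0.843, -0.0], [0.0, -0.0, -1.0]]
force: [1.6, -0.7, -1.8]
opening: 0.159
grasp_force: 30.0
```

Call:
{"op": "step_arm", "data": {"steps": [[0,0,0,0,0,0,1],[0,0,0,0,0,0,1],[0,0,0,0,0,0,1],[0,0,0,0,0,0,1]]}}

```text
time_s: 6.58
position: [0.5247, 0.2717, 0.1686]
tcp_rot: [[-0.839, 0.544, -0.0], [0.544, 0.839, -0.0], [0.0, -0.0, -1.0]]
force: [2.2, -0.6, -3.1]
opening: 0.155
grasp_force: 30.0
```

Run:
```python
from rig import *
import cv2
s=read_state();print(s["joint_positions"],s["force"],s["moment"],s["grasp_force"],s["opening"])
w=capture("wrist")["image"]
cv2.imwrite("pics/back.png",w[:,:,::-1])
```

```text
[ 1.65509768e+01  3.33165556e+01  9.13174382e+01 -6.20313335e-03
  5.53801125e+01 -4.04648031e+01] [ 2.1640256  -0.64623029 -3.11532806] [-0.03497397 -0.31058714 -0.04375849] 29.999684058129787 0.15493790929851387
```

View pics/back.png

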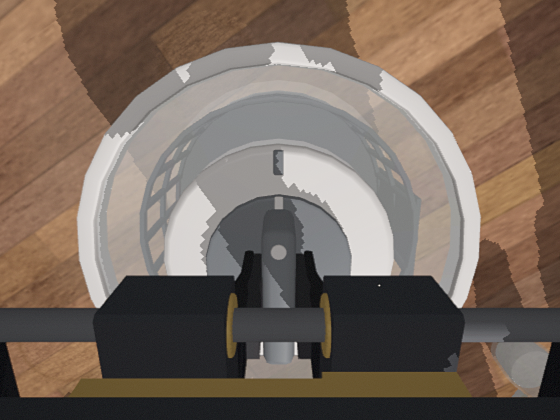

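The dot (278,252) is in line with the mark (278,162) again. The panel is now at right, near (415,230), so the basket stayed. I'll open the gripper and go up.

Call:
{"op": "step_arm", "data": {"steps": [[0,0,0,0,0,0,-1],[0,0,0,0,0,0,-1],[0,0,0,0,0,0,-1],[0,0,0,0,0,0,-1],[0,0,0,0,0,0,-1],[0,0,0,0,0,0,-1],[0,0,0,0,0,0,-1],[0,0,0,0,0,0,-1]]}}

```text
time_s: 7.3
position: [0.5248, 0.2718, 0.1687]
tcp_rot: [[-0.839, 0.544, -0.0], [0.544, 0.839, 0.0], [0.0, -0.0, -1.0]]
force: [0.8, -0.2, 0.2]
opening: 0.681
grasp_force: 0.0
```

Call:
{"op": "step_arm", "data": {"steps": [[0,0,0,0,0,0,-1],[0,0,0,0,0,0,-1],[0,0,-0.08,0,0,0,-1],[0,0,-0.17,0,0,0,-1],[0,0,-0.26,0,0,0,-1],[0,0,-0.35,0,0,0,-1],[0,0,-0.4,0,0,0,-1],[0,0,-0.4,0,0,0,-1]]}}

```text
time_s: 7.97
position: [0.5269, 0.2725, 0.2929]
tcp_rot: [[-0.839, 0.544, 0.008], [0.544, 0.839, 0.003], [-0.006, 0.007, -1.0]]
force: [-0.0, -0.1, -0.5]
opening: 0.993
grasp_force: 0.0
```

Call:
{"op": "step_arm", "data": {"steps": [[0,0,0,0,0,0,-1],[0,0,0,0,0,0,-1],[0,0,0,0,0,0,-1],[0,0,0,0,0,0,-1]]}}

```text
time_s: 8.3
position: [0.524, 0.2715, 0.2869]
tcp_rot: [[-0.839, 0.544, -0.003], [0.544, 0.839, -0.001], [0.002, -0.003, -1.0]]
force: [-1.1, 1.0, 0.1]
opening: 1.0
grasp_force: 0.0
```

Run:
```python
from rig import *
import cv2
w=capture("wrist")["image"]
cv2.imwrite("pics/end.png",w[:,:,::-1])
```

```text
(no output)
```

View pics/end.png

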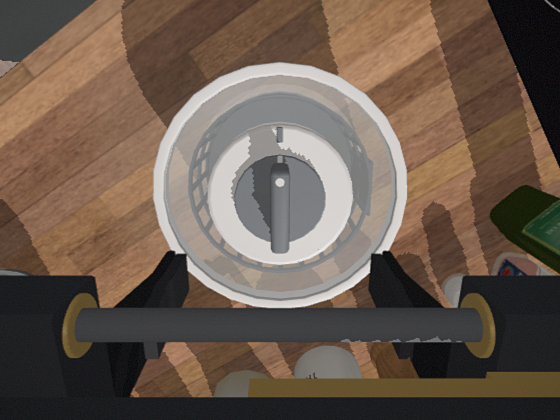

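The knob's dot (280,183) is in line with the mark (279,134), the basket panel is at the right near (370,190), and the gripper is clear.

```bash
python3 -c "
from rig import *
print(hand_in())"
```

```text
the job is handed in; nothing more can be done
None
```

The large spinner's freewheel works: its knob was turned about 90° clockwise with the basket coming along, then brought back to the mark with the basket staying put and released; the small knob was left alone and the job is handed in (verdict not shown).

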